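# Dose one charge of white mill balls

## Task

Dose one charge of white mill balls: on the dispenser that holds white balls, pull the slide gate by its black knob about 45 mm open, until its yellow line just shows, so that the two balls of the rear cell drop into the blue bowl below while the two in the front cell stay up. Then push the gate fully shut, let go of the knob, and leave the bowl in its place and the dispenser with brown balls alone.

Things in the scene. Friction and masses are not known exactly. Their poses are not given: they have to be found in the camera images.
- white_dispenser: grey-framed ball dispenser with clear panes that holds WHITE balls, fixed, 140 x 130 mm, 138 mm high; origin at the centre of its underside, x axis pointing from the knob side to the rear. Two open cells, front and rear, each 28 mm long, 12 mm divider between; gate top at height 83 mm. Its twin with brown balls stands beside it; which is left or right varies
- white_gate (a joint): steel slide gate under the white dispenser's cells, in m: 0 = fully shut (hard stop), grows as it is pulled out on the knob side, up to 0.085; stays where left; takes 2 to 4 N. It uncovers the rear cell first: rear balls drop by about 0.032, front ones only above about 0.062. At 0.045 the yellow line across it is just out past the hopper's front wall
- white_knob (a point): middle of the upright black round knob on the white gate, 24 mm in diameter, 34 mm high, on a thin 5 mm neck; the 36 mm wide gate's top is 22 mm below this point. x axis along the gate: pull open along -x, push shut along +x. The hopper's front wall is 70 mm from the knob's axis when shut, its top edge 33 mm above this point
- brown_gate (a joint): the same gate of the other dispenser, the one with BROWN balls, in m; 0 = shut. To be left alone
- white_bowl: small blue bowl, 90 mm across and 42 mm high, standing loose on the white dispenser's base under the cells; origin at the centre of its underside, z up. It stays there
- white_rear_lower_center (a point): centre of the lower of the two white balls that start in the rear cell of the white dispenser; a smooth ball 22 mm across
- white_rear_upper_center (a point): centre of the upper of the two white balls that start in the rear cell of the white dispenser; a smooth ball 22 mm across
- white_front_lower_center (a point): centre of the lower of the two white balls that start in the front cell of the white dispenser; a smooth ball 22 mm across
- white_front_upper_center (a point): centre of the upper of the two white balls that start in the front cell of the white dispenser; a smooth ball 22 mm across

How it is judged:
By the outcome, as a careful person would: the job done as asked, in the order asked, and still so for the second after the job is handed in, with the robot touching nothing.
It also fails if it takes over 35 s, if anything falls off the work surface, if the arm or the gripper's body presses on something with over 40 N, if the wrist force passes 120 N, or if a joint passes its speed limit or range.

## Robot

A 6-joint arm with a two-finger parallel gripper is mounted at the origin on a cart in front of the work surface, level with it; the furniture and walls round the work are solid. World frame = base frame: x ahead of the robot, y to its left, z up, the work surface at z = 0. Lengths are in m, angles in degrees, forces in N, time in s.
With the tool pointing down it reaches from about 0.375 to 0.9 m from the base axis. Payload 3.1 kg.
Tool frame: the origin (TCP) lies at the very end of the fingers, on their centre line; the grasp point (between the pads) lies 19 mm behind it; z points along the fingers, y is the direction in which the jaws open and shut (so a half turn about z gives the same grasp; the last joint's range is limited). The gripper opens to 87 mm and grips with 3 to 60 N. Pads are 19 mm wide; open, the fingers measure 117 mm over their backs; the gripper's body (75 mm by 190 mm) begins 51 mm behind the grasp point.
Start: joints at [-10.227, 30.224, 82.088, -0, 67.689, -10.227], TCP at [0.625, 0, 0.223] pointing down, gripper open.
Joint ranges: [-176.69, 176.69], [-43.24, 126.21], [12.49, 139.97], [-82, 262], [0, 151.66], [-163.58, 163.58]. Speed limits (degrees/s): [159.86, 159.86, 180, 180, 180, 180].

## Interface

Orientations are given as a 3x3 rotation matrix whose columns are the frame's x, y, z axes.
In Python, from rig import bot gives the robot as it stands. The module is installed in compiled form; this text tells all that it offers.
- The arm moves only by the tool play_rows, never from a script. Its argument "targets" is a list of rows, each a list of 7 numbers: the closure, from 0 (fully open) to 1 (shut), then the shift along the world's x, y, z in m, then the turn, a rotation vector about the world's x, y, z in rad. A call has 1 to 12 rows; each row shifts and turns the commanded pose from where the row before left it; what a row does not reach is not made up. A row lasts 1/8 s, in which the tool goes at most 62.5 mm and 10.7 degrees, less where a joint would pass 70% of its speed; a pose out of reach is approached as far as the arm can. A call with a gripper value outside its range is refused whole. The fingers move at their own pace and stop on an object; the grip force is fixed at half the most. Time passes only in rows, so rows that do not move let the fingers close. It gives the time, the measured TCP pose, the force and the opening at its end, in the units of the state.
- bot.read_state(): the state, without advancing time (a new reading comes with each control period).
- bot.capture(name): name is "scene" or "side" or "wrist"; returns the picture (384x512x3 uint8, blue, green, red); there is no depth.
- bot.get_calibration(name): a dict with "fx", "fy", "cx", "cy" (pixels), "R" (3x3) and "t" (3): a world point X has camera coordinates R X + t. Camera axes: x right, y down, z forward; pixel columns grow to the right and rows downward; lengths in m; the calibration is good to about 2 mm. A picture is of the moment at which its call begins: read the wrist's pose just before it. get_calibration takes no time and is no camera call; for the wrist camera it gives the pose at the moment of the call.
- bot.hand_in(): hands the job in, once; it reports no verdict.
The state is a dict: "time_s": time; "joint_positions": joint angles; "qvel": joint speeds; "tau": joint torques, N m; "position": TCP position; "tcp_rot": TCP orientation; "force": force on the tool from outside, world axes, zero at the start; "moment": the same for the moment, N m; "opening": opening from 0.0 (shut) to 1.0 (fully open).
Only numpy, scipy, OpenCV 4.12 (cv2) and the standard library are available. Lean on these libraries where they do the work, as an engineer would, in place of code of your own. Each camera call takes 0.05 s, during which the arm holds its last target. There are 200 camera calls.

## Working session

There is one attempt and no reset: what is moved stays moved. The work goes in short steps, Python scripts to look and compute and a tool call to move; the robot and the scene stay as the last step left them, time stands still between calls to the robot, and variables do not carry over. Pictures are saved under pics/ and viewed, about 8 in all and at most 12, crops included, and the job is handed in when it is done.

Besides the shell and the picture viewer there is one more tool, called after "Request:" as name(argument=value, ...), one argument or row to a line, values as JSON. play_rows: Moves the arm, as the interface text tells. Its arguments: {"type":"object","properties":{"targets":{"type":"array","items":{"type":"array","items":{"type":"number"}}}},"required":["targets"]}

```bash
mkdir -p pics; python3 - <<'E'
from rig import bot
import cv2,numpy as np
for n in("scene","side"):
    im=bot.capture(n); cv2.imwrite(f"pics/{n}0.png",im)
    c=bot.get_calibration(n); print(n,c["fx"],c["cx"],c["cy"],np.round(c["R"],3).tolist(),np.round(-np.array(c["R"]).T@c["t"],3))
im=np.hstack([cv2.imread("pics/scene0.png")]); cv2.imwrite("pics/a.png",cv2.resize(im,(800,600)))
cv2.imwrite("pics/b.png",cv2.resize(cv2.imread("pics/side0.png"),(800,600)))
E
```

```text
scene 387.43972922847934 251.38759544843998 191.2923105921707 [[0.823, -0.567, 0.011], [-0.301, -0.454, -0.839], [0.481, 0.687, -0.545]] [ 0.191 -0.81   0.557]
side 357.68940940014323 255.12633225682686 194.64372908977276 [[-0.927, -0.374, 0.009], [-0.205, 0.489, -0.848], [0.313, -0.788, -0.531]] [0.332 0.426 0.533]
```

View pics/a.png

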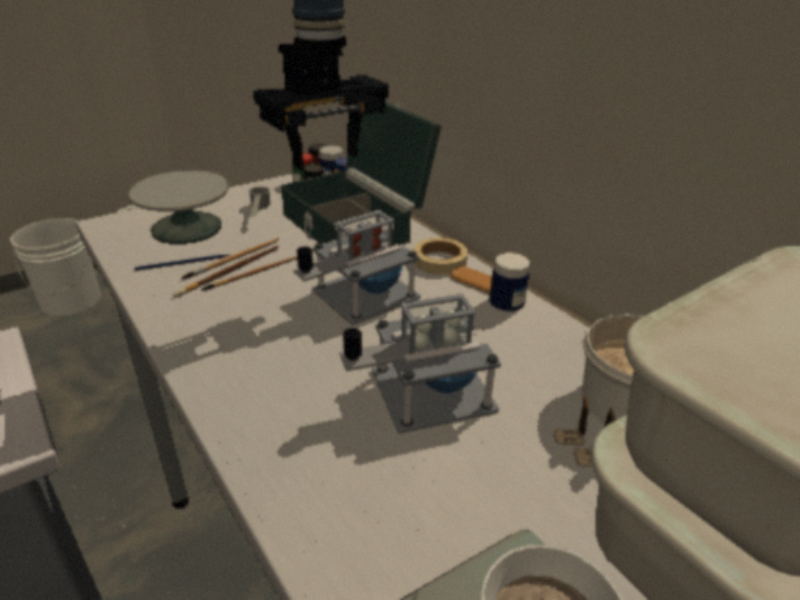

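View pics/b.png

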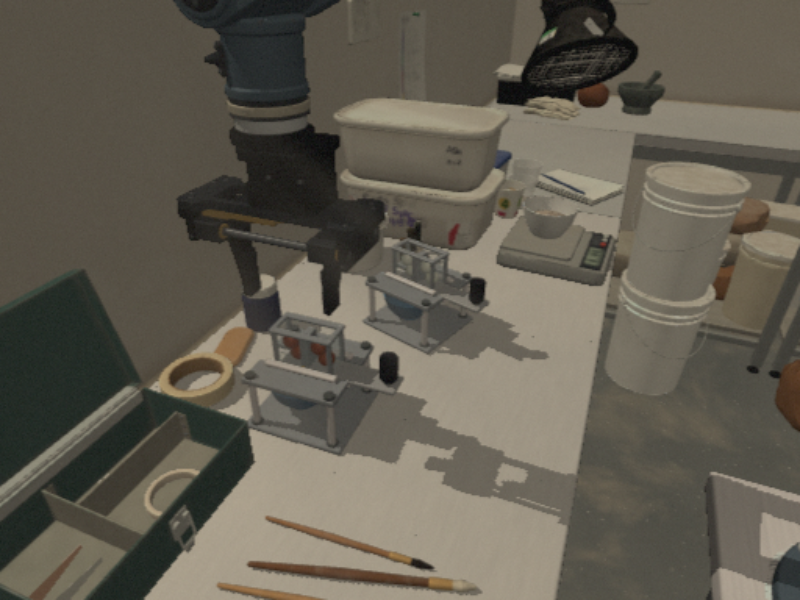

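The white dispenser is the one on the robot's right (-y). Its knob is at about (352,344) in the scene view and (477,290) in the side view, both 800 px wide. The brown one stands at its left. Next I'll zoom in and triangulate the knobs.

```bash
cat > h.py <<'E'
import cv2,numpy as np
from rig import bot
def K(c): return np.array([[c["fx"],0,c["cx"]],[0,c["fy"],c["cy"]],[0,0,1]])
def P(n): c=bot.get_calibration(n); return K(c)@np.c_[c["R"],c["t"]]
def tri(a,b,A="scene",B="side"):
    X=cv2.triangulatePoints(P(A),P(B),np.float64(a).reshape(2,1),np.float64(b).reshape(2,1))[:,0]; return X[:3]/X[3]
def proj(n,X): x=P(n)@np.append(X,1); return x[:2]/x[2]
def plane(n,uv,z):
    c=bot.get_calibration(n); R=np.array(c["R"]); o=-R.T@c["t"]; d=R.T@np.linalg.inv(K(c))@[uv[0],uv[1],1]; return o+d*(z-o[2])/d[2]
def blob(im,box,thr=45):
    x0,y0,x1,y1=box; m=(im[y0:y1,x0:x1].max(2)<thr).astype(np.uint8)
    n,l,s,c=cv2.connectedComponentsWithStats(m); i=1+s[1:,4].argmax(); x,y,w,h,a=s[i]
    return (x+x0,y+y0,w,h,a),np.array([x+x0+(w-1)/2,y+y0+(h-1)/2]),c[i]+[x0,y0]
E
python3 - <<'E'
from h import *
s=cv2.imread("pics/scene0.png"); d=cv2.imread("pics/side0.png")
a=blob(s,(212,203,240,236)); b=blob(d,(293,172,318,200)); print(a,b); X=tri(a[2],b[2]); print("white",X,proj("scene",X),proj("side",X))
a=blob(s,(185,152,205,180)); b=blob(d,(236,218,262,250)); print(a,b); print("brown",tri(a[2],b[2]))
A=cv2.resize(s[175:280,205:325],None,fx=6.6,fy=5.7,interpolation=cv2.INTER_CUBIC)
cv2.imwrite("pics/c.png",cv2.convertScaleAbs(cv2.resize(s[180:280,205:325],None,fx=6,fy=6,interpolation=2),alpha=1.6))
cv2.imwrite("pics/d.png",cv2.convertScaleAbs(cv2.resize(d[145:235,225:325],None,fx=6.5,fy=6.5,interpolation=2),alpha=1.6))
E
```

```text
((np.int32(220), np.int32(210), np.int32(11), np.int32(21), np.int32(195)), array([225., 220.]), array([225.17948718, 219.65641026])) ((np.int32(301), np.int32(178), np.int32(9), np.int32(17), np.int32(130)), array([305., 186.]), array([304.8       , 185.81538462]))
white [ 0.49191427 -0.29329211  0.10366885] [225.23363592 219.61302259] [304.85158054 185.8573309 ]
((np.int32(191), np.int32(159), np.int32(9), np.int32(16), np.int32(120)), array([195. , 166.5]), array([194.76666667, 166.06666667])) ((np.int32(243), np.int32(226), np.int32(11), np.int32(20), np.int32(193)), array([248. , 235.5]), array([248.12435233, 235.38341969]))
brown [ 0.54278336 -0.07107273  0.10246238]
```

View pics/c.png

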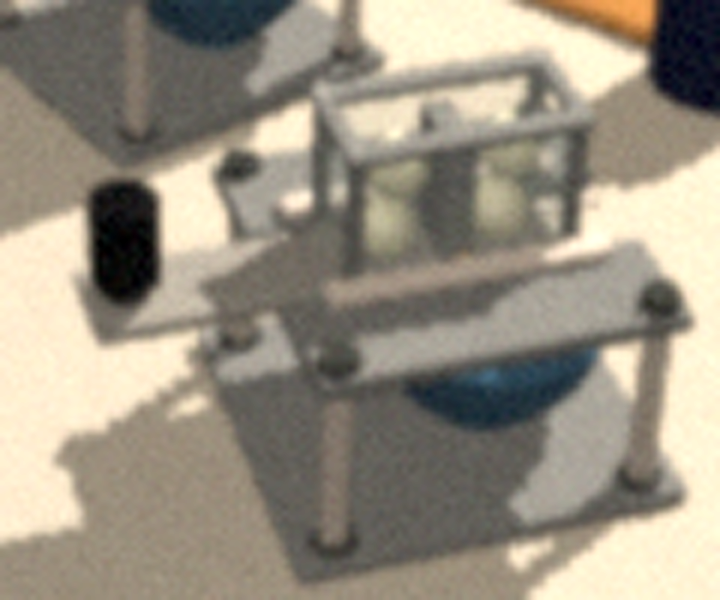

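View pics/d.png

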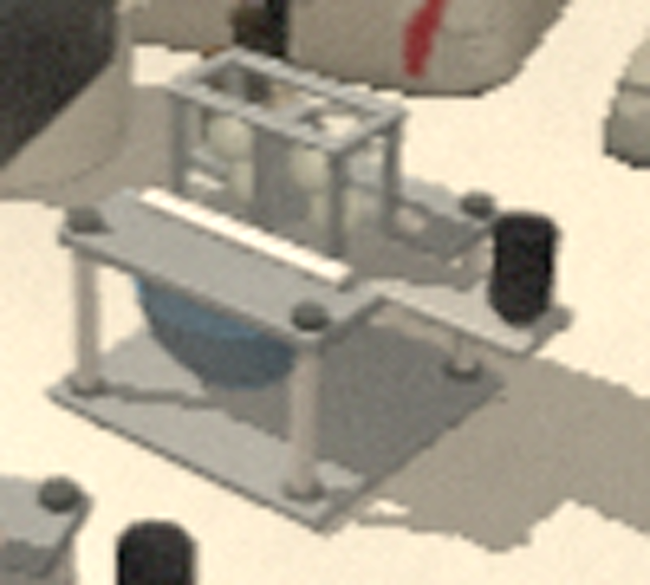

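White balls confirmed: a lower and an upper one in both cells. The knob is at about (125,243) in the scene crop and (524,268) in the side crop. The screws on the top plate will give the yaw.

```bash
python3 - <<'E'
from h import *
S=lambda x,y:(205+(x+.5)/6-.5,180+(y+.5)/6-.5); D=lambda x,y:(225+(x+.5)/6.5-.5,145+(y+.5)/6.5-.5)
FL=tri(S(240,163),D(310,314)); FR=tri(S(338,358),D(478,203)); print("FL",FL,"FR",FR)
z=(FL[2]+FR[2])/2
RR=plane("scene",S(660,296),z); RL=plane("side",D(85,216),z); FRs=plane("scene",S(338,358),z); FLd=plane("side",D(310,314),z)
an=lambda v:np.degrees(np.arctan2(v[1],v[0]))
print(RR,RL,FRs,FLd); print("yaw",an(RR-FRs),an(RL-FLd),an(FL-FR)-90)
print("bars",an(plane("scene",S(590,115),.138)-plane("scene",S(355,162),.138)),an(plane("side",D(170,88),.138)-plane("side",D(335,152),.138)))
k=np.array([.4919,-.2933]);c=(FL+FR+RR+RL)[:2]/4; print("centre",c, "yaw knob-centre",an(c-k),np.linalg.norm(c-k))
print(bot.read_state()["tcp_rot"])
E
```

```text
FL [ 0.56023141 -0.25870144  0.08715573] FR [ 0.52711002 -0.36315149  0.08717907]
[ 0.63143911 -0.39615934  0.0871674 ] [ 0.66631738 -0.29365535  0.0871674 ] [ 0.52676659 -0.36325638  0.0871674 ] [ 0.56075341 -0.25912759  0.0871674 ]
yaw -17.450116827953835 -18.111835256840802 -17.59396145484334
bars -14.858036902333552 -18.337216199843915
centre [ 0.59627448 -0.3279169 ] yaw knob-centre -18.348648976413912 0.10996527900824803
[[ 3.11805103e-06  9.99998277e-01 -1.85650144e-03]
 [ 9.99999950e-01 -2.53346278e-06  3.14889315e-04]
 [ 3.14884069e-04 -1.85650233e-03 -9.99998227e-01]]
```

Request:
play_rows(
  targets=[
    [0,-0.0133,-0.0293,-0.002,0,0,0.126],
    [0,-0.0133,-0.0293,-0.002,0,0,0.126],
    [0,-0.0133,-0.0293,-0.002,0,0,0.126],
    [0,-0.0133,-0.0293,-0.002,0,0,0.126],
    [0,-0.0133,-0.0293,-0.002,0,0,0.126],
    [0,-0.0133,-0.0293,-0.002,0,0,0.126],
    [0,-0.0133,-0.0293,-0.002,0,0,0.126],
    [0,-0.0133,-0.0293,-0.002,0,0,0.126],
    [0,-0.0133,-0.0293,-0.002,0,0,0.126],
    [0,-0.0133,-0.0293,-0.002,0,0,0.126],
  ],
)

```text
time_s: 1.35
position: [0.4912, -0.2937, 0.2021]
tcp_rot: [[-0.953, 0.302, -0.001], [0.302, 0.953, 0.001], [0.001, 0.0, -1.0]]
force: [0.1, -0.4, -0.3]
opening: 1.001
```

```bash
python3 - <<'E'
from h import *
s=bot.read_state(); print(s["time_s"],s["position"],np.round(s["tcp_rot"],3).tolist(),s["joint_positions"])
print(proj("wrist",[.492,-.2933,.122]),proj("wrist",[.5968,-.328,.138]))
cv2.imwrite("pics/e.png",bot.capture("wrist"))
E
```

```text
1.35 [ 0.49121415 -0.29365273  0.20205703] [[-0.953, 0.302, -0.001], [0.302, 0.953, 0.001], [0.001, 0.0, -1.0]] [-4.20562011e+01  2.76081654e+01  9.10014485e+01  2.27828474e-03
  6.14475158e+01 -1.14487496e+02]
[252.15001485 195.19212097] [250.74114659 305.75457229]
```

View pics/e.png

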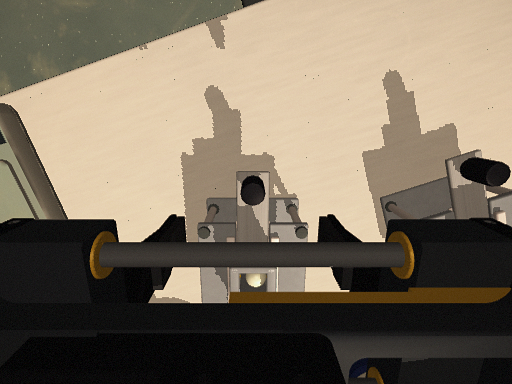

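The wrist view shows the knob at (252,190) between the open fingers, and the gate runs straight down the image, so the yaw is right. The front wall hides the gate's yellow line. I'll check the knob's position before descending.

```bash
python3 - <<'E'
from h import *
im=cv2.imread("pics/e.png"); b=blob(im,(230,165,275,215),40); print(b)
print(plane("wrist",b[2],.105)); print(proj("wrist",[.492,-.2933,.122]),proj("wrist",[.492,-.2933,.105]),proj("wrist",[.492,-.2933,.088]))
E
```

```text
((np.int32(241), np.int32(175), np.int32(24), np.int32(30), np.int32(481)), array([252.5, 189.5]), array([251.42411642, 188.7983368 ]))
[ 0.48894168 -0.29779259  0.105     ]
[256.87857689 195.23489478] [256.60303722 190.29954515] [256.3590957  185.93016805]
```

Request:
play_rows(
  targets=[
    [0,0,0,-0.025,0,0,0],
    [0,0,0,-0.025,0,0,0],
    [0,0,0,-0.025,0,0,0],
    [0,0,0,-0.02,0,0,0],
    [0,0,0,-0.012,0,0,0],
    [0,0,0,0,0,0,0],
  ],
)

```text
time_s: 2.15
position: [0.4915, -0.2925, 0.0947]
tcp_rot: [[-0.952, 0.306, -0.002], [0.306, 0.952, 0.001], [0.002, 0.001, -1.0]]
force: [0.3, 0.2, 0.9]
opening: 1.003
```

```bash
python3 - <<'E'
from h import *
s=bot.read_state(); print(s["time_s"],s["position"],s["force"])
im=bot.capture("wrist"); cv2.imwrite("pics/f.png",im)
print(proj("wrist",[.492,-.2933,.105]),blob(im,(225,150,285,230),40))
E
```

```text
2.15 [ 0.49151491 -0.2924653   0.09468154] [0.3004607  0.20394901 0.8869288 ]
[251.032488   236.39810734] ((np.int32(234), np.int32(211), np.int32(35), np.int32(19), np.int32(525)), array([251., 220.]), array([251.06285714, 221.5047619 ]))
```

View pics/f.png

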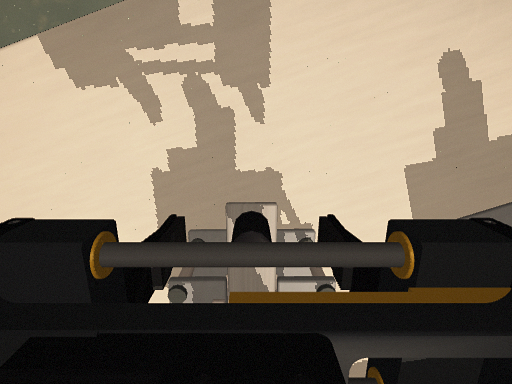

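The knob is centred between the fingers (251 against 251.5), so I'll close.

Request:
play_rows(
  targets=[
    [1,0,0,0,0,0,0],
    [1,0,0,0,0,0,0],
    [1,0,0,0,0,0,0],
    [1,0,0,0,0,0,0],
    [1,0,0,0,0,0,0],
    [1,0,0,0,0,0,0],
  ],
)

```text
time_s: 2.95
position: [0.492, -0.293, 0.0955]
tcp_rot: [[-0.952, 0.306, -0.0], [0.306, 0.952, 0.0], [0.0, 0.0, -1.0]]
force: [-0.1, 0.1, 0.2]
opening: 0.402
```

Request:
play_rows(
  targets=[
    [1,0,0,0,0,0,0],
    [1,0,0,0,0,0,0],
    [1,0,0,0,0,0,0],
  ],
)

```text
time_s: 3.32
position: [0.492, -0.2929, 0.0955]
tcp_rot: [[-0.952, 0.306, -0.0], [0.306, 0.952, 0.0], [0.0, 0.0, -1.0]]
force: [0.6, 0.4, -0.9]
opening: 0.265
```

Request:
play_rows(
  targets=[
    [1,-0.0072,0.0023,0,0,0,0],
    [1,-0.0072,0.0023,0,0,0,0],
    [1,-0.0072,0.0023,0,0,0,0],
    [1,-0.0072,0.0023,0,0,0,0],
    [1,-0.0072,0.0023,0,0,0,0],
    [1,-0.0068,0.0023,0,0,0,0],
    [1,0,0,0,0,0,0],
    [1,0,0,0,0,0,0],
  ],
)

```text
time_s: 4.32
position: [0.4477, -0.2789, 0.0955]
tcp_rot: [[-0.952, 0.305, -0.003], [0.305, 0.952, 0.001], [0.003, 0.0, -1.0]]
force: [-2.8, -1.5, -0.3]
opening: 0.266
```

```bash
python3 - <<'E'
from h import *
s=bot.capture("scene");d=bot.capture("side")
A=cv2.resize(s[180:280,205:325],(480,400),interpolation=2);B=cv2.resize(d[145:235,225:325],(320,400)[:0] or (310,279),interpolation=2)
C=np.zeros((400,790,3),np.uint8);C[:,:480]=A;C[:279,480:]=B
cv2.imwrite("pics/g.png",cv2.convertScaleAbs(C,alpha=1.8))
E
```

```text
(no output)
```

View pics/g.png

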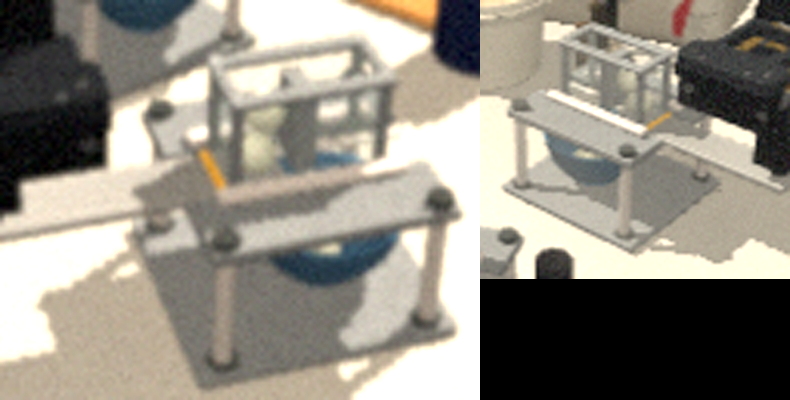

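The yellow line shows just in front of the wall at (210,168). The rear cell is empty, both front balls are still up, and white shows in the bowl. Now I'll push the gate shut.

Request:
play_rows(
  targets=[
    [1,0.0072,-0.0023,0,0,0,0],
    [1,0.0072,-0.0023,0,0,0,0],
    [1,0.0072,-0.0023,0,0,0,0],
    [1,0.0072,-0.0023,0,0,0,0],
    [1,0.0072,-0.0023,0,0,0,0],
    [1,0.005,-0.0017,0,0,0,0],
    [1,0.003,-0.001,0,0,0,0],
    [1,0,0,0,0,0,0],
    [1,0,0,0,0,0,0],
  ],
)

```text
time_s: 5.55
position: [0.492, -0.2929, 0.0955]
tcp_rot: [[-0.952, 0.305, -0.003], [0.305, 0.952, 0.001], [0.003, 0.0, -1.0]]
force: [-4.8, -1.6, 1.7]
opening: 0.263
```

Request:
play_rows(
  targets=[
    [1,0.001,-0.0003,0,0,0,0],
    [1,0.001,-0.0003,0,0,0,0],
    [1,0,0,0,0,0,0],
  ],
)

```text
time_s: 5.92
position: [0.4921, -0.2928, 0.0955]
tcp_rot: [[-0.952, 0.305, -0.007], [0.305, 0.952, 0.003], [0.007, 0.001, -1.0]]
force: [-9.2, -2.0, 4.5]
opening: 0.268
```

The gate is at its stop: the force rises and the TCP no longer advances. Now release.

Request:
play_rows(
  targets=[
    [0,0,0,0,0,0,0],
    [0,0,0,0,0,0,0],
    [0,0,0,0,0,0,0],
    [0,0,0,0,0,0,0],
    [0,0,0,0,0,0,0],
    [0,0,0,0,0,0,0],
    [0,0,0,0,0,0,0],
  ],
)

```text
time_s: 6.8
position: [0.4952, -0.294, 0.0955]
tcp_rot: [[-0.952, 0.306, 0.0], [0.306, 0.952, 0.0], [0.0, 0.0, -1.0]]
force: [-0.3, -0.1, 0.2]
opening: 0.958
```

Request:
play_rows(
  targets=[
    [0,0,0,0.015,0,0,0],
    [0,0,0,0.025,0,0,0],
    [0,0,0,0.03,0,0,0],
    [0,0,0,0.03,0,0,0],
    [0,0,0,0.03,0,0,0],
    [0,0,0,0.02,0,0,0],
    [0,0,0,0,0,0,0],
  ],
)

```text
time_s: 7.68
position: [0.4961, -0.2948, 0.2482]
tcp_rot: [[-0.952, 0.306, 0.004], [0.306, 0.952, -0.004], [-0.005, -0.002, -1.0]]
force: [-0.1, 0.4, 0.1]
opening: 1.001
```

```bash
python3 - <<'E'
from h import *
st=bot.read_state(); print(st["time_s"],st["position"],st["force"],st["opening"])
s=bot.capture("scene");d=bot.capture("side")
s0=cv2.imread("pics/scene0.png"); d0=cv2.imread("pics/side0.png")
for i,j in((s0,d0),(s,d)):
    a=blob(i,(205,203,240,236));b=blob(j,(293,172,325,200)); print(a[2],b[2],tri(a[2],b[2]), tri(blob(i,(185,152,205,180))[2],blob(j,(236,218,262,250))[2]))
def bb(i,box):
    x0,y0,x1,y1=box;h=cv2.cvtColor(i[y0:y1,x0:x1],cv2.COLOR_BGR2HSV);m=cv2.inRange(h,(95,90,20),(115,255,255));x=np.argwhere(m);return x.mean(0),len(x)
for i,j in((s0,d0),(s,d)): print("bowl",bb(i,(265,230,310,255)),bb(j,(240,185,280,210)))
C=np.zeros((400,790,3),np.uint8);C[:,:480]=cv2.resize(s[180:280,205:325],(480,400),interpolation=2);C[:279,480:]=cv2.resize(d[145:235,225:325],(310,279),interpolation=2)
cv2.imwrite("pics/h.png",cv2.convertScaleAbs(C,alpha=1.8))
E
```

```text
7.675 [ 0.49614353 -0.29481029  0.24824994] [-0.06725132  0.35169011  0.09701777] 1.0007941194862777
[225.17948718 219.65641026] [304.8        185.81538462] [ 0.49191427 -0.29329211  0.10366885] [ 0.54278336 -0.07107273  0.10246238]
[225.22916667 219.73958333] [304.8        185.73333333] [ 0.49192515 -0.29356064  0.10368636] [ 0.54270432 -0.07121113  0.10243378]
bowl (array([14.78181818, 23.58181818]), 165) (array([nan, nan]), 0)
bowl (array([15.06      , 23.82666667]), 150) (array([nan, nan]), 0)<stdin>:8: RuntimeWarning: Mean of empty slice.
  ret = um.true_divide(
```

View pics/h.png

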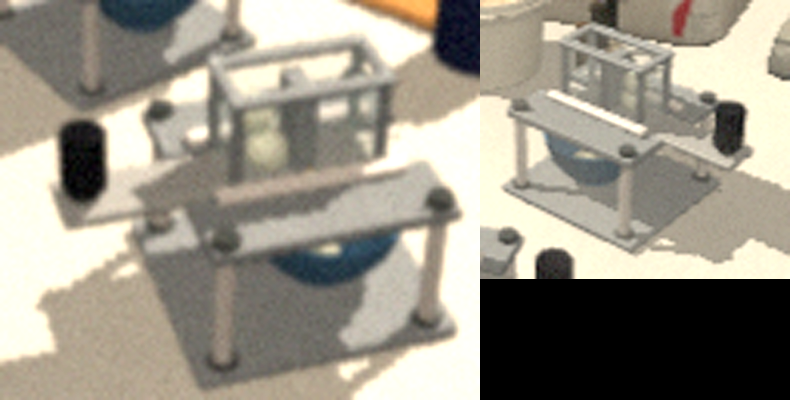

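The gate is back to its start position within about 0.3 mm. Both front balls are still up at (265,125) and (268,152), the rear cell is empty, and the bowl is in place with white showing in it. I'm handing in.

```bash
python3 -c "
from rig import bot; print(bot.hand_in())"
```

```text
the job is handed in; nothing more can be done
None
```

The white charge is dosed and the job is handed in at about 7.8 s. I pulled the white gate about 46 mm by its knob until the yellow line showed and the rear cell emptied. I then pushed it against its stop, let go and lifted clear.

**Last checks:**
- **Gate:** the white knob is back at its start position within about 0.3 mm.
- **Front cell:** both white balls are still up.
- **Bowl:** it stands where it was, to within about 0.3 pixel in the scene view. White shows inside, but I could not count the two balls there. That they are in the bowl rests on the empty rear cell.
- **Brown dispenser:** its knob has not moved (0.2 mm difference).
- **Contact:** the gripper touches nothing. The highest wrist force I read was about 10 N, at the stop.

**Failed check:** the bowl colour check in the side view found no pixels, so only the scene view measures the bowl's position. The side picture shows the bowl in place by eye.

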